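# Rock the stuck locating block out of the spray-gun service fixture

### The arm

A 7-joint arm with a two-finger parallel gripper is mounted at the origin on a cart in front of the work surface, level with it; the furniture and walls round the work are solid. World frame = base frame: x ahead of the robot, y to its left, z up, the work surface at z = 0. Lengths are in m, angles in rad, forces in N, time in s.
With the tool pointing down it reaches from about 0.425 to 0.95 m from the base axis. Payload 4.7 kg.
Tool frame: the origin (TCP) lies on the centre line of the jaws, within the pads' length; the fingertips stand robot.nose_length ahead of it and the grasp point (between the pads) lies 8 mm behind it (robot.nose_length is the distance from the TCP to the fingertips, in m); z points along the fingers, x is the direction in which the jaws open and shut, and the axes are right-handed (so a half turn about z gives the same grasp; the last joint's range is limited). The gripper opens to 85 mm and grips with 20 to 120 N. Pads are 22 mm wide; open, the fingers measure 114 mm over their backs; the gripper's body (76 mm by 85 mm) begins 54 mm behind the grasp point. The pads swing forward as they close: fully open they stand 13 mm farther back than shut.
Start: joints at [-1.251, 0.469, -0.049, 1.532, 0.024, 1.141, -0.082], TCP at [0.231, 0.634, 0.242] pointing down, gripper open.
Joint ranges: [-2.59, 2.59], [-0.33, 1.99], [-1.39, 1.29], [0.1, 2.45], [-1.04, 4.18], [0.21, 1.99], [-2.66, 2.66]. Speed limits (rad/s): [2.57, 2.57, 3.14, 3.14, 3.14, 3.14, 3.14].

### API

Orientations are given as [roll, pitch, yaw] about the fixed x, y, z axes, in that order (R = Rz(yaw) Ry(pitch) Rx(roll)).
In Python, from plant import robot gives the robot as it stands. Calls block until the motion is done:
- robot.goto(position, orientation): joint-space move of the TCP to a pose.
- robot.move_straight(position, vel=0.15, attitude=None, contact_N=None): straight line of the TCP; attitude=None keeps the orientation; vel is the mean speed in m/s. With contact_N (N) it stops when the force on the tool has changed by that much, and returns True; else False.
- robot.move_joints(angles): joint-space move.
- robot.grip(opening, strength=None): opening from 0.0 (shut) to 1.0 (fully open); strength is the grip in N (None keeps the last); returns when the fingers have stopped.
- robot.sleep(seconds).
- robot.inverse_kinematics(position, orientation): joint angles nearest the present ones, or None.
- robot.sense(): the state.
- robot.grab_frame(name): name is "side" or "top"; returns a dict with "image" (400x640x3 uint8, red, green, blue), "range_z" (400x640 float32, m along the optical axis (not along the pixel's ray), 0 where there is no reading), "fx", "fy", "cx", "cy" (pixels), "R" (3x3) and "t" (3): a world point X has camera coordinates R X + t. Camera axes: x right, y down, z forward; pixel columns grow to the right and rows downward; lengths in m; the calibration is good to about 2 mm. A picture is of the moment at which its call begins.
A pose or a line that the arm cannot do raises robot.IKError and nothing moves.
- robot.close_job(): hands the job in, once; it reports no verdict.
The state is a dict: "t": time; "joint_pos": joint angles; "joint_velocities": joint speeds; "effort": joint torques, N m; "tcp_pos": TCP position; "tcp_rot": TCP orientation; "wrist_force": force on the tool from outside, world axes, zero at the start; "torque": the same for the moment, N m; "opening": opening from 0.0 (shut) to 1.0 (fully open).
Only numpy, scipy, OpenCV 4.12 (cv2) and the standard library are available. Lean on these libraries where they do the work, as an engineer would, in place of code of your own. Each camera call takes 0.05 s, during which the arm holds its last target. There are 200 camera calls.

### The job

The steel locating block of the small service fixture is stuck between two stiff upright cheeks and will not come out with a straight pull. Take it by its grip, rock it to one side and then the other until both cheeks have been pushed back, then draw it straight up and finish holding it upright and still over its seat, just clear of the cheeks (a few centimetres at most). Work only through the block, do not push the fixture with the gripper, and leave the loose things around it where they are.

Things in the scene. Friction and masses are not known exactly. Their poses are not given: they have to be found in the camera images.
- fixture: Fixed fixture, grey base 110 (x) x 150 (y) x 12 mm. Origin: centre of its underside, on the bench; z up; y is the rocking direction, along which the two dark cheeks slide. Aluminium end stops (tops 38 mm above the bench) 1.5 mm fore and aft of the block's foot stop it sliding along x. Grey guide blocks at y = +-44 to 62 mm, 58 mm tall.
- fixture_seat (a point): The seat: centre of the base plate's top face, 12 mm above the bench; the block's underside stands here. Axes as the fixture.
- block: Loose steel block, 135.5 mm tall, 0.25 to 0.5 kg, upright in the fixture, axes as the fixture. Origin: centre of its underside. Upwards: rib 18 wide (y), 9 high, on which it rocks between two low keys; foot 36 (x) x 43 (y) to 14 mm height; shank 32 x 31 (y) to 73; square grip post 26 x 26 from 73 to 134. Lifts only 5 mm while the foot is caught under the cheeks; free when both are back.
- block_grip (a point): Where to grasp: centre of the square post, 112 mm above the block's underside (124 above the bench), cheek tops 48 mm lower. Fingers closing along the fixture's x stay clear of the cheeks. Rocking the block 0.15 to 0.18 rad about its lower end (this point 17 to 20 mm sideways, about 7 N) pushes the cheek on that side fully back.
- cheek_left (a joint): How far the left (+y) cheek is pushed back, m: 0 to 0.001 at start, 0.0075 at its stop; the foot passes from 0.005 on. Takes 14 N, no spring, stays where pushed. Dark plate 36 (x) x 13.5 mm, from 31 to 76 mm above the bench; inner face 16.5 mm from the fixture's centre at 0, so 5 mm of the block's foot lies under it.
- cheek_right (a joint): The same for the right (-y) cheek; it slides towards the fixture's -y.
- air_cap: Bystander: small brass air cap, 27 mm across, 16 mm tall, lying left of the fixture. Origin at the centre of its underside.
- screwdriver: Bystander: screwdriver, 200 mm long, 28 mm thick, lying right of the fixture. Origin under its middle, its y axis along its length.
- opener: Bystander: bent steel tin opener, 170 x 28 x 10 mm, lying farther left. Origin under its middle, y along its length.
- marker: Bystander: marker pen, 123 mm long, 17 mm thick, lying in front of the fixture. Origin under its middle, y along its length.
Not all that is in view belongs to the job. What is shaped like the block but green or yellow is not meant.

How it is judged:
On the way, in this order (a step that is already met when the one before it is completed fails the run):
1. the held block is rocked to one side: one cheek is back by 5 mm or more (value of joint any of cheek_left, cheek_right above 0.005 m and z of block in the frame of fixture below 0.035 m and contact force between the fingers and block above 1 N), for 0.1 s.
2. then to the other: both cheeks are back by 5 mm or more, the block still in its seat (value of joint each of cheek_left, cheek_right above 0.005 m and z of block in the frame of fixture below 0.035 m), for 0.1 s.
At the end, for the whole second after the job is handed in: Block held still in the fingers, upright within 0.2 rad, underside 78 to 138 mm above the bench (cheek tops: 76), within 30 mm of straight above its seat, not touching the fixture; both cheeks still back by 4.5 mm or more; the four loose bystanders within 30 mm of where they lay (z of block in the frame of fixture between 0.078 and 0.138 m and horizontal distance between block and fixture_seat below 0.03 m and angle between block's own z axis and vertical below 0.2 rad and linear speed of block below 0.02 m/s and contact force between the fingers and block above 2 N and contact force between block and fixture below 0.3 N and value of joint each of cheek_left, cheek_right above 0.0045 m and distance of each of air_cap, screwdriver, opener, marker from where it was at the start of the episode below 0.03 m); the arm keeps its last pose, push and grip.
It fails at once if the gripper pushes on the fixture or its cheeks with more than 8 N (contact force between the fingers and fixture above 8 N).
It fails at once if a loose bystander is moved by more than 30 mm (distance of any of air_cap, screwdriver, opener, marker from where it was at the start of the episode above 0.03 m).
It also fails if it takes over 38 s, if anything falls off the work surface, if the arm or the gripper's body presses on something with over 40 N, if the wrist force passes 120 N, or if a joint passes its speed limit or range.

## Working session

There is one attempt and no reset: what is moved stays moved. The work goes in short steps, each a Python script; the robot and the scene stay as the last script left them, time stands still between calls to the robot, and variables do not carry over. Pictures are saved under pics/ and viewed, about 8 in all and at most 12, crops included, and the job is handed in when it is done.

```bash
ls; mkdir -p pics
python3 - <<'E'
from plant import robot
import cv2,numpy as np,pickle
s=robot.sense();print(s['t'],s['tcp_pos'],s['tcp_rot'],s['opening'],robot.nose_length)
for n in('top','side'):
    f=robot.grab_frame(n);pickle.dump(f,open(n+'0.pkl','wb'))
    cv2.imwrite(f'pics/{n}0.png',f['image'][:,:,::-1]);print(n,f['fx'],f['cx'],f['cy'],np.round(f['R'],3).tolist(),f['t'])
E
```

```text
pics
0.0 [0.23045076 0.6338231  0.24123371] [3.14154190e+00 2.01383686e-03 1.22209541e+00] 1.0023166108165429 0.011
top 436.9474318688506 321.35651894025085 202.97518253721873 [[-0.014, -0.999, -0.03], [-0.997, 0.017, -0.08], [0.08, 0.029, -0.996]] [0.14141848 0.53785451 0.95502244]
side 501.8001506217499 320.98850287416684 199.42809843020254 [[-0.988, -0.157, 0.002], [-0.108, 0.669, -0.736], [0.114, -0.727, -0.677]] [0.54379085 0.06603692 0.97253302]
```

View pics/top0.png

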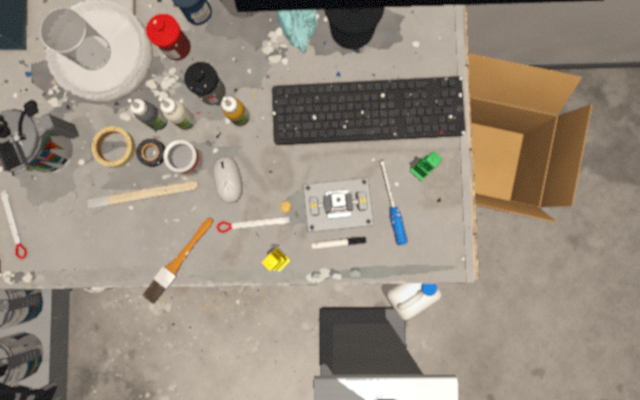

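View pics/side0.png

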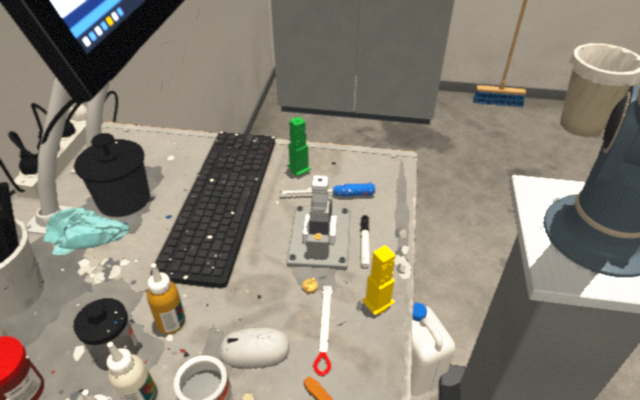

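The fixture is at about (338,204) in the top view and (318,235) in the side view, with the block standing in it. The yellow decoy at (275,260) and the green one at (427,165) are to be avoided. Next I'll measure the fixture and the block post.

```bash
cat > h.py <<'E'
import cv2,numpy as np,pickle
def cloud(f):
    z=f['range_z'].astype(float);v,u=np.mgrid[:400,:640]
    c=np.stack([(u-f['cx'])/f['fx']*z,(v-f['cy'])/f['fy']*z,z],-1)
    return (c-f['t'])@f['R'], z>0
def ray(f,u,v,h):
    d=f['R'].T@np.array([(u-f['cx'])/f['fx'],(v-f['cy'])/f['fy'],1]);o=-f['R'].T@f['t']
    return o+d*(h-o[2])/d[2]
def pix(f,X):
    c=f['R']@np.asarray(X,float)+f['t'];return f['fx']*c[0]/c[2]+f['cx'],f['fy']*c[1]/c[2]+f['cy']
E
python3 - <<'E'
from h import *
T=pickle.load(open('top0.pkl','rb'));S=pickle.load(open('side0.pkl','rb'))
P,ok=cloud(T);Ps,oks=cloud(S)
c=ray(T,338,204,.012);print('approx',c)
near=lambda P:np.hypot(P[...,0]-c[0],P[...,1]-c[1])<.13
for n,p,o in(('top',P,ok),('side',Ps,oks)):
    m=o&near(p)
    print(n,'bench z',np.median(p[...,2][m&(p[...,2]<.006)]))
    b=(m&(p[...,2]>.007)&(p[...,2]<.018)).astype(np.uint8)
    k=cv2.connectedComponents(b)[1]
    for lo,hi in((.13,.16),(.05,.064),(.066,.09)):
        q=p[m&(p[...,2]>lo)&(p[...,2]<hi)&(np.hypot(p[...,0]-c[0],p[...,1]-c[1])<.09)]
        if len(q):print(lo,len(q),q.mean(0).round(4),q.min(0).round(4),q.max(0).round(4))
    q=p[b>0]
    print('plate rect',cv2.minAreaRect(q[:,:2].astype(np.float32)*1000),len(q))
for n,f,(x,y,w,h) in(('top',T,(280,150,130,110)),('side',S,(270,160,120,115))):
    cv2.imwrite(f'pics/{n}0c.png',cv2.resize(f['image'][y:y+h,x:x+w,::-1],None,fx=5,fy=5,interpolation=cv2.INTER_CUBIC))
E
```

```text
approx [0.53794051 0.09581867 0.012     ]
top bench z -0.0011767135217029582
0.13 180 [0.5376 0.0962 0.1442] [0.5245 0.0831 0.1308] [0.5522 0.1106 0.1491]
0.05 323 [0.5377 0.0963 0.0572] [0.5137 0.0336 0.0501] [0.5619 0.1589 0.064 ]
0.066 255 [0.5362 0.0964 0.0761] [0.5185 0.0649 0.0676] [0.5584 0.1261 0.087 ]
plate rect ((519.8176879882812, 95.30014038085938), (155.80567932128906, 254.17868041992188), 9.182554244995117) 2615
side bench z -0.0007818566805765032
0.13 237 [0.5376 0.1032 0.1419] [0.5246 0.0839 0.13  ] [0.5519 0.1133 0.1479]
0.05 364 [0.5336 0.135  0.0568] [0.5137 0.0353 0.0501] [0.5637 0.1622 0.064 ]
0.066 352 [0.5361 0.1146 0.0773] [0.5183 0.0655 0.0661] [0.5585 0.1315 0.0898]
plate rect ((521.1332397460938, 96.05333709716797), (159.6368865966797, 252.29296875), 11.216407775878906) 2696
```

View pics/top0c.png

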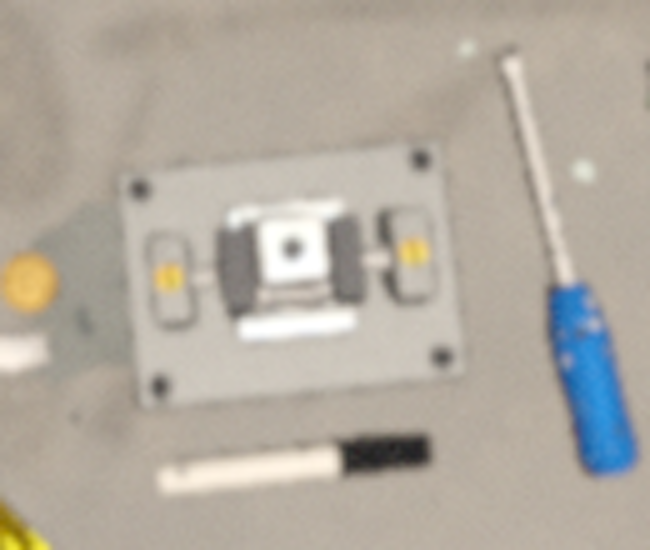

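View pics/side0c.png

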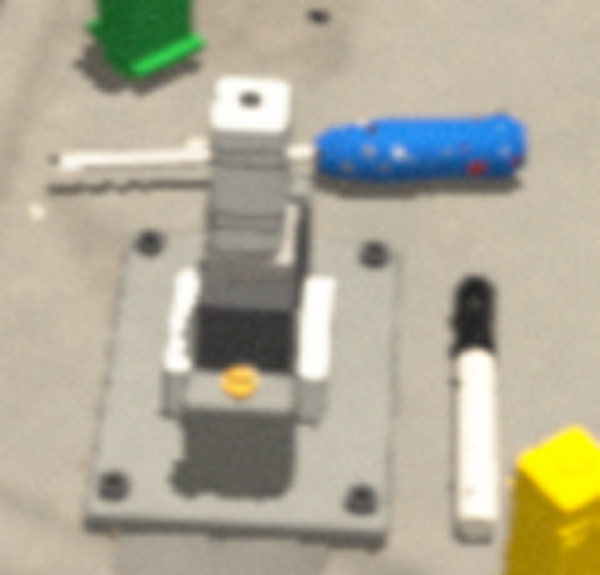

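The crops show the whole fixture. The plate screws are at crop pixels (140,189), (420,160), (443,357) and (160,387). The yellow screws on the guide blocks are at (170,277) and (414,251), and the post top is at (293,250). I'll compute the yaw and centre from these.

Run:
```python
from h import *
from plant import robot
T=pickle.load(open('top0.pkl','rb'));S=pickle.load(open('side0.pkl','rb'))
t=lambda u,v,h:ray(T,280+(u-2)/5,150+(v-2)/5,h)
s=lambda u,v,h:ray(S,270+(u-2)/5,160+(v-2)/5,h)
A=[t(*p,.013) for p in((140,189),(420,160),(443,357),(160,387))]
B=[s(*p,.013) for p in((149,243),(374,255),(361,499),(113,487))]
for n,q in(('top',A),('side',B)):
    r=cv2.minAreaRect(np.array(q)[:,:2].astype(np.float32)*1000);print(n,np.mean(q,0).round(4),r)
g=t(170,277,.058)-t(414,251,.058);print('guide yaw',np.arctan2(-g[0],g[1]),np.linalg.norm(g),(t(170,277,.058)+t(414,251,.058))/2)
print('post top',t(293,250,.147),s(250,101,.147),'guide side',s(239,382,.058))
yaw=np.arctan2(-g[0],g[1])
for y in(yaw,yaw+np.pi,yaw-np.pi):
  for z in(.30,.135):print(y,z,robot.inverse_kinematics([.5376,.0964,z],[np.pi,0,y]))
# bystander/decoy heights near
P,ok=cloud(T)
m=ok&(np.hypot(P[...,0]-.5376,P[...,1]-.0964)<.25)&(P[...,2]>.09)
n,l,st,ce=cv2.connectedComponentsWithStats(m.astype(np.uint8))
for i in range(1,n):
    if st[i,4]>20:print(st[i],P[l==i].min(0).round(3),P[l==i].max(0).round(3))
```

```text
top [0.5375 0.0965 0.013 ] ((537.4865112304688, 96.39846801757812), (90.35803985595703, 128.1175537109375), 5.0684709548950195)
side [0.5381 0.0969 0.013 ] ((538.0418701171875, 96.94319152832031), (90.0739974975586, 128.52867126464844), 5.029914379119873)
guide yaw 0.08996275660205984 0.10585146482895277 [0.5378433  0.09625946 0.058     ]
post top [0.53612876 0.09656367 0.147     ] [0.53755431 0.09938371 0.147     ] guide side [0.53364241 0.14791023 0.058     ]
0.08996275660205984 0.3 [-0.66672862  0.21773832  0.49495268  1.78919656 -0.11203708  1.16240448
 -0.04708387]
0.08996275660205984 0.135 [-0.59279136  0.40309933  0.43095117  1.96943517 -0.22701599  0.81548905
  0.05432843]
3.231555410191853 0.3 [ 0.62368296  0.43357081 -1.16928617  1.72219513  0.41726806  1.26697159
  2.59019971]
3.231555410191853 0.135 [ 0.579188    0.69088921 -1.17733569  1.90501868  0.73742266  1.06604001
  2.32010651]
-3.051629896987733 0.3 [ 0.62368296  0.43357081 -1.16928617  1.72219513  0.41726806  1.26697159
  2.59019971]
-3.051629896987733 0.135 [ 0.579188    0.69088921 -1.17733569  1.90501868  0.73742266  1.06604001
  2.32010651]
[421 151  22  20 240] [ 0.598 -0.111  0.091] [ 0.632 -0.078  0.138]
[331 192  15  16 199] [0.524 0.082 0.09 ] [0.552 0.111 0.149]
[262 252  20  19 222] [0.399 0.215 0.09 ] [0.435 0.25  0.138]
```

Both cameras agree to within 1 mm: fixture centre (0.5377, 0.0966), yaw 0.088, block upright. Next I approach and grip.

```bash
cat >> h.py <<'E'
from plant import robot
from scipy.spatial.transform import Rotation as Ro
C=np.array([.5377,.0966,.012]);PSI=.088;F=Ro.from_euler('z',PSI)
R0=F*Ro.from_euler('x',np.pi)
def pose(th,lift=0.,off=(0,0,0)):
    "TCP pose with the block tipped th rad towards fixture +y about the rib's edge"
    piv=np.array([0,9e-3*np.sign(th),0]);r=Ro.from_euler('x',-th)
    p=piv+r.apply(np.array([0,0,.104])-piv)+[0,0,lift]+np.asarray(off)
    return C+F.apply(p),(F*r*Ro.from_euler('x',np.pi)).as_euler('xyz')
def st(tag=''):
    s=robot.sense();w=F.inv().apply(s['wrist_force'])
    print(tag,'t%.2f'%s['t'],'tcp_fix',F.inv().apply(s['tcp_pos']-C).round(4),'F',w.round(1),'M',F.inv().apply(s['torque']).round(2),'op%.3f'%s['opening']);return s,w
E
python3 - <<'E'
from h import *
robot.move_straight([.231,.634,.34],vel=.25)
p,e=pose(0);robot.goto(p+[0,0,.18],e);st('above')
robot.move_straight(p+[0,0,.06],vel=.2);f=robot.grab_frame('side');cv2.imwrite('pics/side1.png',cv2.resize(f['image'][120:280,230:430,::-1],None,fx=4,fy=4))
robot.move_straight(p,vel=.08);st('at')
robot.grip(0.,strength=60);st('gripped')
E
```

```text
above t2.86 tcp_fix [1.000e-04 1.600e-03 2.839e-01] F [-0.2  0.4  0.4] M [ 0.02 -0.02  0.  ] op1.001
at t4.56 tcp_fix [ 0.0004 -0.      0.1043] F [-0.2 -0.2 -0.5] M [-0.02 -0.    0.02] op0.998
gripped t5.13 tcp_fix [-1.000e-04  0.000e+00  1.043e-01] F [-1.2 -0.4  3. ] M [-0.01  0.37  0.  ] op0.298
```

View pics/side1.png

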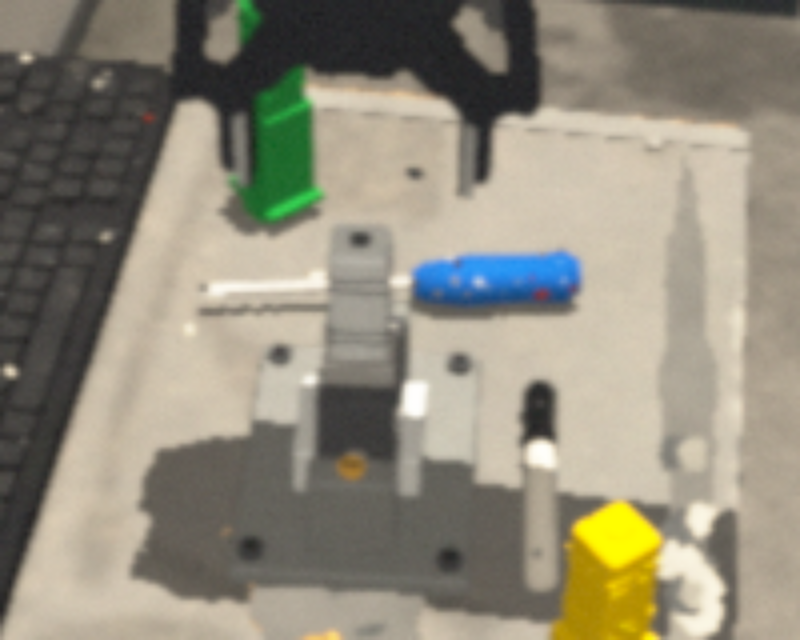

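The fingers straddle the post (top at about (360,240) in the crop). They closed at 0.298, about 25 mm, which matches the 26 mm post, and side forces are low. Now I rock to +y in small steps, watching the force.

Run:
```python
from h import *
for th in(.04,.08,.11,.13,.145,.16):
    p,e=pose(th);robot.move_straight(p,vel=.04,attitude=e);s,w=st('%.3f'%th)
    if abs(w[1])>22:break
robot.sleep(.2);st('hold')
for n in('side','top'):
    f=robot.grab_frame(n);pickle.dump(f,open(n+'2.pkl','wb'))
f=pickle.load(open('side2.pkl','rb'))
cv2.imwrite('pics/side2.png',cv2.resize(f['image'][160:280,260:380,::-1],None,fx=5,fy=5,interpolation=cv2.INTER_CUBIC))
```

```text
0.040 t5.39 tcp_fix [-1.000e-04  3.700e-03  1.045e-01] F [-1.7 -1.8  4. ] M [-0.64  0.52 -0.03] op0.297
0.080 t5.65 tcp_fix [-1.000e-04  7.100e-03  1.046e-01] F [-1.5 -4.2  3.7] M [-1.11  0.38 -0.04] op0.298
0.110 t5.90 tcp_fix [-0.      0.0101  0.1045] F [-0.2 -4.3  3.2] M [-1.21  0.32 -0.09] op0.300
0.130 t6.15 tcp_fix [-0.      0.012   0.1045] F [-1.5 -5.1  4. ] M [-1.3   0.27 -0.08] op0.294
0.145 t6.40 tcp_fix [-0.      0.0134  0.1044] F [-0.6 -6.2  5.1] M [-1.25  0.35 -0.06] op0.292
0.160 t6.65 tcp_fix [0.     0.0149 0.1043] F [-1.2 -7.   4. ] M [-1.26  0.27 -0.11] op0.297
hold t6.85 tcp_fix [-0.      0.0149  0.1043] F [-1.7 -5.6  4.4] M [-1.26  0.28 -0.06] op0.299
```

View pics/side2.png

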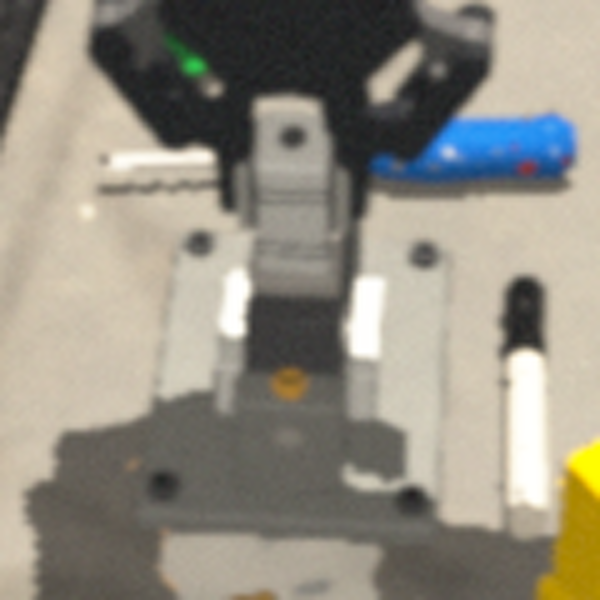

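The block is tipped to +y and the cheek is sliding at about 6–7 N with no stop felt yet. The TCP lags by 1.7 mm, so I'll go a little further until the force rises.

Run:
```python
from h import *
for th in(.17,.18,.19,.20):
    p,e=pose(th);robot.move_straight(p,vel=.04,attitude=e);s,w=st('%.3f'%th)
    if w[1]<-13 or F.inv().apply(s['tcp_pos']-C)[1]>.0182:break
robot.sleep(.2);s,w=st('hold');print(s['tcp_rot'],pose(th)[1])
for n in('side','top'):
    f=robot.grab_frame(n);pickle.dump(f,open(n+'3.pkl','wb'))
    P,ok=cloud(f);Q=F.inv().apply((P-C).reshape(-1,3)).reshape(P.shape)
    # cheek top: z .064 above seat
    m=ok&(abs(Q[...,2]-.064)<.004)&(abs(Q[...,0])<.016)&(abs(Q[...,1])<.05)
    y=Q[...,1][m]; print(n,'cheek-top y hist',np.histogram(y,np.arange(-.044,.0441,.004)))
```

```text
0.170 t7.20 tcp_fix [-0.      0.0155  0.1043] F [-0.5 -7.4  5.5] M [-1.24  0.27 -0.07] op0.298
0.180 t7.45 tcp_fix [-0.      0.0157  0.1043] F [-0.9 -9.   4. ] M [-1.24  0.29 -0.01] op0.297
0.190 t7.70 tcp_fix [-1.000e-04  1.580e-02  1.043e-01] F [ -1.1 -11.    5.5] M [-1.35  0.21 -0.05] op0.295
0.200 t7.95 tcp_fix [-1.000e-04  1.580e-02  1.043e-01] F [ -0.9 -12.3   5.7] M [-1.81  0.21  0.06] op0.293
hold t8.15 tcp_fix [-1.000e-04  1.580e-02  1.043e-01] F [ -0.7 -12.    5.2] M [-1.84  0.17  0.08] op0.295
[2.93661998e+00 4.99831016e-04 8.37599520e-02] [ 2.94159265e+00 -2.22044605e-16  8.80000000e-02]
side cheek-top y hist (array([ 0,  0,  0,  0,  0,  0,  0,  0,  0,  0,  0,  0,  0,  0,  1,  2,  2,
       42, 28, 34, 33,  1]), array([-4.40000000e-02, -4.00000000e-02, -3.60000000e-02, -3.20000000e-02,
       -2.80000000e-02, -2.40000000e-02, -2.00000000e-02, -1.60000000e-02,
       -1.20000000e-02, -8.00000000e-03, -4.00000000e-03,  4.16333634e-17,
        4.00000000e-03,  8.00000000e-03,  1.20000000e-02,  1.60000000e-02,
        2.00000000e-02,  2.40000000e-02,  2.80000000e-02,  3.20000000e-02,
        3.60000000e-02,  4.00000000e-02,  4.40000000e-02]))
top cheek-top y hist (array([ 0,  0,  0, 18, 28, 27, 17,  0,  0,  8,  0,  0,  0,  0,  0,  0,  0,
        0,  0,  0,  0,  0]), array([-4.40000000e-02, -4.00000000e-02, -3.60000000e-02, -3.20000000e-02,
       -2.80000000e-02, -2.40000000e-02, -2.00000000e-02, -1.60000000e-02,
       -1.20000000e-02, -8.00000000e-03, -4.00000000e-03,  4.16333634e-17,
        4.00000000e-03,  8.00000000e-03,  1.20000000e-02,  1.60000000e-02,
        2.00000000e-02,  2.40000000e-02,  2.80000000e-02,  3.20000000e-02,
        3.60000000e-02,  4.00000000e-02,  4.40000000e-02]))
```

The left cheek's top now spans y = 24 to about 38 mm. That is its stop position (16.5 + 7.5 = 24), and the arm stalled with rising force. Now I rock to −y.

Run:
```python
from h import *
for th in(.1,0,-.05,-.10,-.14,-.16,-.17,-.18,-.19,-.20,-.21):
    p,e=pose(th);robot.move_straight(p,vel=.04 if th<-.02 else .06,attitude=e);s,w=st('%.3f'%th)
    if w[1]>13 or F.inv().apply(s['tcp_pos']-C)[1]<-.0182:break
robot.sleep(.2);st('hold')
for n in('side','top'):
    f=robot.grab_frame(n);pickle.dump(f,open(n+'4.pkl','wb'))
    P,ok=cloud(f);Q=F.inv().apply((P-C).reshape(-1,3)).reshape(P.shape)
    m=ok&(abs(Q[...,2]-.064)<.004)&(abs(Q[...,0])<.016)&(abs(Q[...,1])<.05)
    y=Q[...,1][m]*1000; h,b=np.histogram(y,np.arange(-44,45,2));print(n,[(int(a),int(k)) for a,k in zip(b,h) if k])
```

```text
0.100 t8.57 tcp_fix [1.000e-04 9.900e-03 1.044e-01] F [-0.  -3.8  2.8] M [-1.25  0.17 -0.05] op0.299
0.000 t8.90 tcp_fix [0.0003 0.0009 0.104 ] F [ 0.2 -1.6  4.1] M [-0.52  0.19 -0.07] op0.300
-0.050 t9.18 tcp_fix [ 0.0004 -0.0026  0.1041] F [1.2 3.2 1.1] M [ 0.83 -0.31  0.01] op0.302
-0.100 t9.47 tcp_fix [ 0.0004 -0.0071  0.1043] F [1.  5.6 0.6] M [ 1.18 -0.32 -0.01] op0.294
-0.140 t9.72 tcp_fix [ 0.0004 -0.0112  0.1042] F [1.1 6.1 0.9] M [ 1.22 -0.37 -0.07] op0.295
-0.160 t9.97 tcp_fix [ 0.0004 -0.0129  0.1041] F [1.3 5.8 0.9] M [ 1.27 -0.21 -0.01] op0.298
-0.170 t10.22 tcp_fix [ 0.0003 -0.0136  0.1041] F [0.7 7.3 1.8] M [ 1.25 -0.26 -0.09] op0.301
-0.180 t10.47 tcp_fix [ 0.0003 -0.0146  0.1041] F [0.7 6.9 2.3] M [ 1.19 -0.18 -0.08] op0.297
-0.190 t10.72 tcp_fix [ 0.0003 -0.015   0.1041] F [1.2 8.2 3.6] M [ 1.09 -0.09 -0.1 ] op0.297
-0.200 t10.97 tcp_fix [ 0.0004 -0.0152  0.1041] F [ 0.6 10.3  3.6] M [ 1.14 -0.09 -0.2 ] op0.297
-0.210 t11.22 tcp_fix [ 0.0004 -0.0152  0.1041] F [ 1.  11.3  4.2] M [ 1.65 -0.14 -0.15] op0.293
hold t11.43 tcp_fix [ 0.0003 -0.0152  0.1041] F [ 0.7 11.8  4.4] M [ 1.65 -0.18 -0.21] op0.300
side [(-38, 1), (-36, 1), (-34, 1), (-32, 1), (-30, 2), (-28, 2), (-26, 2), (-24, 2), (-22, 1), (4, 7), (6, 30), (8, 22), (10, 4), (24, 5), (26, 11), (28, 12), (30, 17), (32, 12), (34, 17), (36, 21), (38, 20), (40, 4)]
top [(6, 7), (22, 3), (24, 14), (26, 11), (28, 15), (30, 14), (32, 16), (34, 14), (36, 5)]
```

The right cheek stalled at the mirrored position (−15.2 mm, force rising) and the left one is still back at 24–38 mm. Next I bring the block upright and draw it up, stopping if it catches.

Run:
```python
from h import *
for th in(-.1,0):
    p,e=pose(th);robot.move_straight(p,vel=.05,attitude=e);st('%.2f'%th)
for l in(.004,.010,.016,.03,.06,.090):
    p,e=pose(0,l);hit=robot.move_straight(p,vel=.04,attitude=e,contact_N=18);s,w=st('lift %.3f %s'%(l,hit))
    if hit:break
robot.sleep(.3);st('end')
for n in('side','top'):
    f=robot.grab_frame(n);pickle.dump(f,open(n+'5.pkl','wb'))
    P,ok=cloud(f);Q=F.inv().apply((P-C).reshape(-1,3)).reshape(P.shape)
    m=ok&(abs(Q[...,2]-.064)<.004)&(abs(Q[...,0])<.016)&(abs(Q[...,1])<.05)
    y=Q[...,1][m]*1000; h,b=np.histogram(y,np.arange(-44,45,2));print(n,[(int(a),int(k)) for a,k in zip(b,h) if k])
f=pickle.load(open('side5.pkl','rb'))
cv2.imwrite('pics/side5.png',cv2.resize(f['image'][120:280,230:430,::-1],None,fx=4,fy=4,interpolation=cv2.INTER_CUBIC))
```

```text
-0.10 t11.91 tcp_fix [-1.000e-04 -8.400e-03  1.042e-01] F [ 1.2  5.2 -1.2] M [ 1.5  -0.28 -0.04] op0.300
0.00 t12.27 tcp_fix [ 1.000e-04 -7.000e-04  1.039e-01] F [ 0.9  1.3 -0.1] M [ 0.57 -0.2   0.03] op0.299
lift 0.004 False t12.52 tcp_fix [-0.001  -0.0011  0.1074] F [-0.9  1.3 -4.4] M [0.26 0.13 0.04] op0.298
lift 0.010 False t12.82 tcp_fix [ 0.0002 -0.0005  0.1143] F [ 0.5 -0.9 -5.7] M [0.03 0.01 0.01] op0.294
lift 0.016 False t13.12 tcp_fix [0.0003 0.     0.1204] F [ 0.4  0.2 -5.6] M [-0.01 -0.04 -0.01] op0.302
lift 0.030 False t13.62 tcp_fix [1.000e-04 1.000e-04 1.343e-01] F [-1.2 -0.6 -5.8] M [ 0.02 -0.01  0.  ] op0.300
lift 0.060 False t14.52 tcp_fix [-0.0002  0.      0.1638] F [ 0.1 -0.  -5.6] M [ 0.    0.03 -0.02] op0.296
lift 0.090 False t15.42 tcp_fix [-0.0002 -0.      0.1938] F [ 0.3 -0.5 -5.5] M [-0.04 -0.02  0.01] op0.294
end t15.72 tcp_fix [-1.000e-04  0.000e+00  1.938e-01] F [ 0.2 -0.4 -4.1] M [-0.04 -0.06  0.01] op0.296
side [(-34, 2), (-30, 1), (-26, 2), (24, 2), (26, 16), (28, 13), (30, 17), (32, 15), (34, 11), (36, 24), (38, 13), (40, 2)]
top []
```

View pics/side5.png

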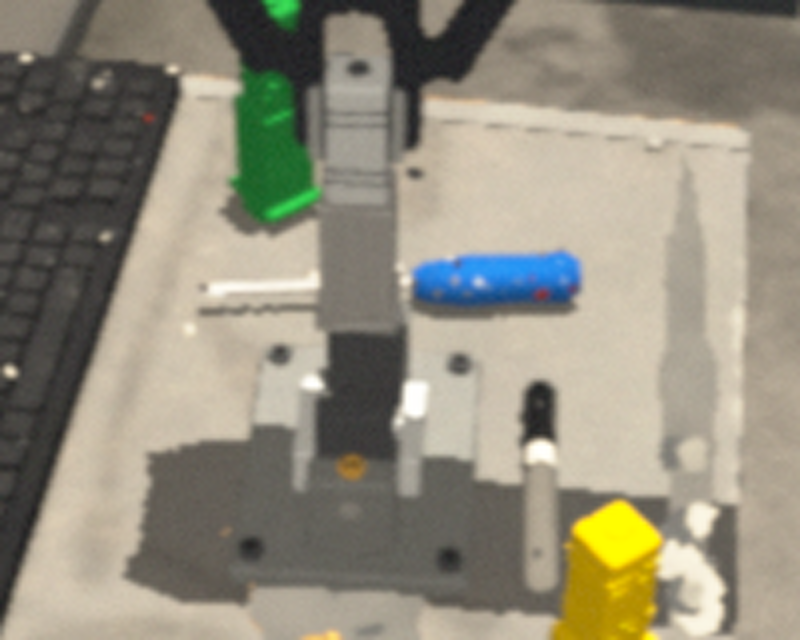

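The block hangs upright in the fingers above the fixture, its lower visible edge at (358,328), and the bystanders are undisturbed. I'll check its height and tilt numerically before handing in.

Run:
```python
from h import *
f=pickle.load(open('side5.pkl','rb'));P,ok=cloud(f);Q=F.inv().apply((P-C).reshape(-1,3)).reshape(P.shape)
# column through the block middle: face heights
c=int(round(230+358/4))
for v in range(120,212,4):
    print(v,(Q[v,c]*1000).round(1),f['image'][v,c].tolist())
s=f['image'];S0=pickle.load(open('side0.pkl','rb'))
# bottom edge candidates and expected pixels of underside edge/foot top at +y
for z in(.088,.09,.104,.163,.2255):print(z,np.round(pix(f,C+F.apply([0,.0215 if z<.15 else .0155 if z<.2 else 0,z])),1))
```

```text
120 [ -1.   10.2 261.9] [35, 34, 39]
124 [  124.6 -1762.5  -948.1] [139, 131, 116]
128 [  121.6 -1721.3  -947.5] [154, 144, 126]
132 [  118.9 -1682.7  -948. ] [159, 150, 132]
136 [-3.000e-01 -2.000e-01  2.246e+02] [68, 68, 64]
140 [ -0.9   8.2 222.7] [165, 159, 149]
144 [ -1.3  13.2 218.6] [166, 163, 152]
148 [ -1.3  13.3 210.8] [141, 137, 128]
152 [ -1.4  15.2 204.2] [155, 152, 144]
156 [ -1.2  12.7 194.2] [162, 157, 148]
160 [ -1.3  13.9 186.9] [165, 162, 151]
164 [ -1.3  12.9 177.8] [151, 147, 136]
168 [ -1.3  13.4 169.8] [164, 160, 149]
172 [ -1.4  14.8 162.3] [129, 123, 115]
176 [ -1.5  15.7 154.4] [123, 118, 110]
180 [ -1.5  15.6 145.5] [124, 118, 112]
184 [ -1.5  15.  136.1] [127, 119, 111]
188 [ -1.5  15.4 127.4] [126, 121, 112]
192 [ -1.6  16.6 119.3] [124, 119, 108]
196 [ -1.5  14.9 108.5] [126, 120, 111]
200 [ -1.8  19.1 102.9] [129, 124, 115]
204 [  1.2 -23.7  53.2] [63, 62, 59]
208 [  1.3 -25.4  41.2] [57, 56, 53]
0.088 [318.9 207.1]
0.09 [318.9 206.3]
0.104 [318.9 200.4]
0.163 [319.1 171.9]
0.2255 [319.8 135.6]
```

The post top is 225 mm above the seat as expected and the shank face is vertical. The underside is about 101 mm above the bench. The right cheek's inner face reads y ≈ −24 mm, so it is fully back. I'm handing in.

Run:
```python
from h import *
s,_=st('final');print(abs(s['joint_velocities']).max());robot.close_job()
```

```text
final t15.82 tcp_fix [-0.     -0.      0.1939] F [ 0.3  0.6 -5.3] M [0.07 0.02 0.  ] op0.295
0.0011322096292555137
the job is handed in; nothing more can be done
```

The block is out of the fixture and was handed in at 15.8 s, held upright and still over its seat. I gripped the post along the fixture's x, then rocked it to +y and to −y until each cheek stalled at its stop. Then I brought it upright and drew it straight up 90 mm.

**Block:** its underside is about 101 mm above the bench. The shank face measures vertical and the TCP is within 1 mm of the seat axis. The only load left is the block's weight, about 5 N, so nothing is touching the fixture.

**Cheeks:** both inner faces measure about 24 mm from centre, fully back. The left reading is solid. The right one rests on only a few depth points, plus the stall during the rock, because the gripper hid it from the top camera.

**Bystanders:** I judged these by eye only. The screwdriver and marker look unmoved in the last side picture, but the air cap and opener were mostly outside that crop. Nothing was seen to touch any of them.

The wrist force readings stayed at about 13 N or less. No check failed or disagreed.

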